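# Slide a label holder behind the shelf lip and hold it home

### The arm

A 7-joint arm with a two-finger parallel gripper is mounted at the origin on the work surface. World frame = base frame: x ahead of the robot, y to its left, z up, the work surface at z = 0. Lengths are in m, angles in rad, forces in N, time in s.
With the tool pointing down it reaches from about 0.425 to 0.95 m from the base axis. Payload 4.7 kg.
Tool frame: the origin (TCP) lies between the finger pads; the fingertips stand 25 mm ahead of it and the grasp point (between the pads) lies 6 mm ahead of it; z points along the fingers, y is the line along which they close (so a half turn about z gives the same grasp; the last joint's range is limited). The gripper opens to 85 mm and grips with 20 to 120 N. Pads are 22 mm wide; open, the fingers measure 114 mm over their backs; the gripper's body (76 mm by 85 mm) begins 54 mm behind the grasp point. The pads swing forward as they close: fully open they stand 13 mm farther back than shut.
Start: joints at [1.151, 0.469, -0.049, 1.532, 0.024, 1.141, -0.082], TCP at [0.257, -0.624, 0.256] pointing down, gripper open.
Joint ranges: [-2.59, 2.59], [-0.33, 1.99], [-1.39, 1.29], [0.1, 2.45], [-1.04, 4.18], [0.21, 1.99], [-2.66, 2.66]. Speed limits (rad/s): [2.57, 2.57, 3.14, 3.14, 3.14, 3.14, 3.14].

### API

Orientations are given as a 3x3 rotation matrix whose columns are the frame's x, y, z axes.
In Python, from rig import * gives the robot as it stands. Calls block until the motion is done:
- movep(position, orientation): joint-space move of the TCP to a pose.
- move_l(position, attitude=None, feed=0.15, until_force=None): straight line of the TCP; attitude=None keeps the orientation; feed is the mean speed in m/s. With until_force (N) it stops when the force on the tool has changed by that much, and returns True; else False.
- move_joints(angles): joint-space move.
- command_gripper(opening, newtons=None): finger opening in m; newtons is the grip in N (None keeps the last); returns when the fingers have stopped.
- sleep(seconds).
- inverse_kinematics(position, orientation): joint angles nearest the present ones, or None.
- sense(): the state.
- camera(name): name is "scene" or "top" or "wrist"; returns (picture, depth): 400x640x3 uint8, red, green, blue; 400x640 float32, m along the optical axis (not along the pixel's ray), 0 where there is no reading.
- camera_params(name): a dict with "K" (3x3 intrinsics, pixels), "position" and "rotation" of the camera in the world; the wrist camera has in their place "tool_from_camera" (4x4, takes a point from camera to tool coordinates, whose origin is the TCP and whose axes are the flange's). Camera axes: x right, y down, z forward; pixel columns grow to the right and rows downward; lengths in m; the calibration is good to about 2 mm. A picture is of the moment at which its call begins: read the wrist's pose just before it. camera_params takes no time and is no camera call.
A pose or a line that the arm cannot do raises Unreachable and nothing moves.
- finish_job(): hands the job in; it is judged then, once.
The state is a dict: "time_s": time; "joint_pos": joint angles; "qd": joint speeds; "joint_efforts": joint torques, N m; "position": TCP position; "tcp_rot": TCP orientation; "wrist_force": force on the tool from outside, world axes, zero at the start; "ft_torque": the same for the moment, N m; "finger_gap": finger opening in m; "gripper_force": force on a finger pad.
Only numpy, scipy, OpenCV 4.12 (cv2) and the standard library are available. Lean on these libraries where they do the work, as an engineer would, in place of code of your own. Each camera call takes 0.05 s, during which the arm holds its last target. There are 200 camera calls.

### The job

Take the label holder with the narrow straight foot (not the one on a round base), set its foot in the open end of the channel behind the shelf's front lip, and slide it along under the overhanging edges until it meets the sprung clip at the far end. Push on until the clip is fully pressed in and goes no further, firmly but without ramming it, and finish still holding the holder pressed there: do not let go. Leave everything else on the bench and shelf where it stands.

Things in the scene. Friction and masses are not known exactly. Their poses are not given: they have to be found in the camera images.
- holder: The label holder to be moved: a grey plastic upright panel 10 mm thick (its x), 70 mm long (its y) and 67 mm tall, paper label on both faces, on a flat foot 30 mm wide (x), 70 mm long (y) and 8 mm thick, 75 mm tall overall, about 90 g. It is the same either way round. It starts standing upright, loose, on the bench. Origin: centre of the foot's underside; z up.
- stand: Another label holder, to be left alone: the same panel but on a round base 68 mm across and 8 mm thick, too wide for the channel. Origin: centre of its underside.
- rack: Low grey steel shelf riser fixed to the bench, front to the robot; x -25 to +168 mm, y -120 to +150 mm, deck top 55 mm above the bench, back fence 30 mm higher. Origin at bench height under the centre line of the channel, which runs along its y axis between the aluminium front lip (-x) and the deck (+x), floor 40 mm above the bench. Filter and tub stand on the deck, 80 mm or more from the slot.
- mouth (a point): Start of the channel's covered part, on its floor (rack x 0, y -20 mm). From here to +y the channel is 35 mm wide and 11 mm high inside, under 4 mm thick edges (tops 55 mm above the bench) that overhang from both sides and leave a slot 16 mm wide for the panel. The walls flare in to it over the last 22 mm before.
- bay (a point): Point on the channel floor, 40 mm above the bench, in the open bay (rack x 0, y -72 mm), where the middle of the holder's foot can be set down. The bay runs from y -120 to -42 mm, 44 mm wide, uncovered, open at its -y end. Axes as the rack's.
- home (a point): Point on the channel floor where the holder's origin lies when the holder is fully home (rack x 0, y +70 mm), 142 mm along +y from bay. Axes as the rack's.
- clip: The sprung clip: an upright aluminium plate 26 mm wide (x), 36 mm tall, 5 mm thick, in line with the slot. Origin: centre of its face towards the rack's -y, 79 mm above the bench; axes as the rack's. The end of the holder's panel meets this face. At rest the face is at rack y +95 mm; it slides to +y, 10 mm at most (y +105 mm), to a rigid stop.
- clip_stop (a point): Where the clip's face lies when it is fully pressed in (rack x 0, y +105 mm, 79 mm above the bench). The spring pushes back with about 3 N at rest and 7 N here, and throws the holder back out if it is let go. The clip's rod enters a black housing beyond: rack y 128 to 150 mm, 40 mm wide, top 97 mm above the bench.
- can: Upright can, 60 mm across, 105 mm tall, on the bench. Leave alone. Origin: centre of underside.
- filter: Oil filter, 68 mm across, 66 mm tall, standing on the shelf deck. Leave alone. Origin: centre of underside.
- tub: Grease tub, 60 mm across, 58 mm tall, standing on the shelf deck. Leave alone. Origin: centre of underside.
- wrench: Wrench 180 mm long lying on the bench. Leave alone. Origin: under its middle.
- hub: Steel hub ring 60 mm across, 22 mm high, on the bench. Leave alone. Origin: centre of underside.
- tape: Black tape measure, 65 x 36 mm, 62 mm tall, on the bench. Leave alone. Origin: centre of underside.
Not all that is in view belongs to the job. What is shaped like the holder but red is not meant.

How it is judged:
By the outcome, as a careful person would: the job done as asked, in the order asked, and still so for the second after the job is handed in, while the arm keeps its last pose, push and grip.
It also fails if it takes over 40 s, if anything falls off the work surface, if the arm or the gripper's body presses on something with over 40 N, if the wrist force passes 120 N, or if a joint passes its speed limit or range.

## Working session

There is one attempt and no reset: what is moved stays moved. The work goes in short steps, each a Python script; the robot and the scene stay as the last script left them, time stands still between calls to the robot, and variables do not carry over. Pictures are saved under pics/ and viewed, at most 10 in all, crops included, and the job is handed in when it is done.

```bash
mkdir -p pics; ls
cat > h.py <<'E'
from rig import *
import numpy as np, cv2
def cloud(name):
    s=sense(); img,d=camera(name); p=camera_params(name); K=p["K"]
    if name=="wrist":
        M=np.array(p["tool_from_camera"]); R=np.array(s["tcp_rot"])@M[:3,:3]; t=np.array(s["tcp_rot"])@M[:3,3]+s["position"]
    else: R=np.array(p["rotation"]); t=np.array(p["position"])
    v,u=np.mgrid[:400,:640]; K=np.array(K)
    P=np.stack([(u-K[0,2])/K[0,0]*d,(v-K[1,2])/K[1,1]*d,d],-1)@R.T+t
    P[d==0]=np.nan
    return img,d,P
def save(img,n): cv2.imwrite("pics/"+n,cv2.cvtColor(img,cv2.COLOR_RGB2BGR))
E
python3 - <<'E'
from h import *
for n in("top","scene"):
    i,d,P=cloud(n); save(i,n+"0.png"); np.savez(n+"0.npz",i=i,d=d,P=P); p=camera_params(n); print(n,p["position"],np.round(p["rotation"],2).tolist(),p["K"])
E
```

```text
pics
top [0.40908105 0.0256459  1.0734357 ] [[0.01, -0.99, 0.16], [-1.0, -0.01, 0.02], [-0.02, -0.16, -0.99]] [[369.95522248   0.         314.65298721]
 [  0.         369.95522248 203.91808245]
 [  0.           0.           1.        ]]
scene [1.26961753 0.28674122 0.80193744] [[-0.35, 0.65, -0.67], [0.94, 0.25, -0.25], [0.01, -0.72, -0.7]] [[427.45551252   0.         322.35953448]
 [  0.         427.45551252 201.40081249]
 [  0.           0.           1.        ]]
```

View pics/top0.png

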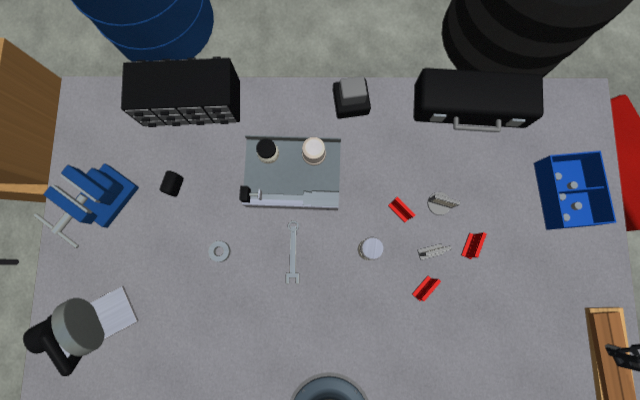

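View pics/scene0.png

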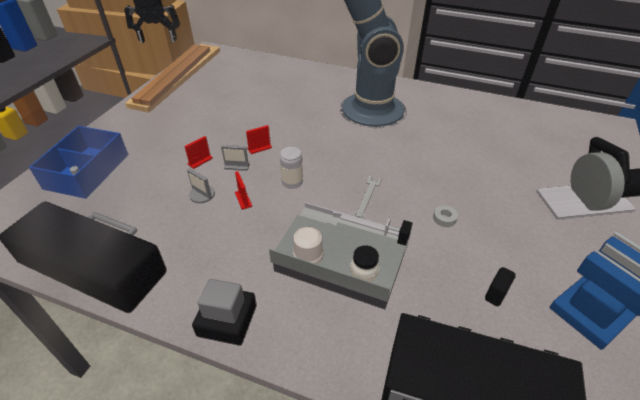

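Candidates in the top view are the grey holder at (433,251), the grey one on a round base at (442,203), and red ones at (401,209), (474,245) and (426,288). I choose (433,251), which is (235,157) in the scene view. The rack is at (293,172), with its bay end at about (322,199) and the clip housing at (245,194).

Run:
```python
from h import *
T=np.load("top0.npz");S=np.load("scene0.npz")
for n,Z,c in(("top",T,(433,251)),("scene",S,(235,157)),("topstand",T,(442,203))):
    u,v=c; P=Z["P"][v-25:v+26,u-28:u+29].reshape(-1,3); I=Z["i"][v-25:v+26,u-28:u+29].reshape(-1,3).astype(int)
    grey=(I.max(1)-I.min(1)<60)
    for lo,hi in((.004,.014),(.02,.09),(.068,.085)):
        m=grey&(P[:,2]>lo)&(P[:,2]<hi); Q=P[m]
        if len(Q)<5: print(n,lo,len(Q));continue
        r=cv2.minAreaRect(Q[:,:2].astype(np.float32)*1000); print(n,lo,len(Q),Q.mean(0).round(4),r)
# rack
P=T["P"];
for lo,hi in((.045,.062),(.036,.046),(.065,.105)):
    m=(P[...,2]>lo)&(P[...,2]<hi); m[:,:235]=0;m[:,350:]=0;m[:125]=0;m[220:]=0
    Q=P[m]; print(lo,len(Q),cv2.minAreaRect(Q[:,:2].astype(np.float32)*1000),Q[:,2].mean())
a=cv2.resize(T["i"][125:220,235:350],None,fx=6,fy=6,interpolation=cv2.INTER_CUBIC)[:, :]
b=cv2.resize(S["i"][120:220,165:275],None,fx=5,fy=5,interpolation=cv2.INTER_CUBIC)
save(a,"rack.png");save(b,"hold.png")
```

```text
top 0.004 198 [ 0.4499 -0.289   0.0073] ((449.2962646484375, -294.4393310546875), (141.50079345703125, 159.26171875), 0.607198178768158)
top 0.02 145 [ 0.4482 -0.2806  0.0666] ((448.64434814453125, -285.13262939453125), (11.545910835266113, 68.80647277832031), 15.441926002502441)
top 0.068 104 [ 0.4484 -0.2843  0.0747] ((448.4732971191406, -285.2744140625), (10.15078067779541, 68.63085174560547), 14.756046295166016)
scene 0.004 144 [ 0.4456 -0.2952  0.0079] ((412.85919189453125, -323.0721435546875), (269.9359436035156, 140.281982421875), 51.408084869384766)
scene 0.02 442 [ 0.4535 -0.2866  0.0516] ((483.822021484375, -285.9884033203125), (197.85968017578125, 114.9924087524414), 32.26567840576172)
scene 0.068 108 [ 0.4551 -0.2861  0.0731] ((511.95843505859375, -298.4039306640625), (65.55607604980469, 162.2827911376953), 79.39131927490234)
topstand 0.004 281 [ 0.5818 -0.3146  0.0075] ((591.3798828125, -325.09149169921875), (160.31231689453125, 139.9087371826172), 89.3648681640625)
topstand 0.02 229 [ 0.5859 -0.3124  0.0596] ((587.4610595703125, -315.1438293457031), (69.94642639160156, 11.71432113647461), 73.5592269897461)
topstand 0.068 112 [ 0.5873 -0.3146  0.0744] ((587.706787109375, -315.38671875), (69.76041412353516, 11.394573211669922), 72.60844421386719)
0.045 4441 ((663.6080932617188, 112.06501770019531), (270.64849853515625, 191.2450714111328), 88.59945678710938) 0.05538123850011483
0.036 795 ((591.2791137695312, 104.48622131347656), (251.13162231445312, 48.2097053527832), 89.37919616699219) 0.040423350539129994
0.065 776 ((667.906005859375, 112.0382080078125), (270.1305236816406, 187.6873779296875), 88.91587829589844) 0.08360562049332555
```

View pics/rack.png

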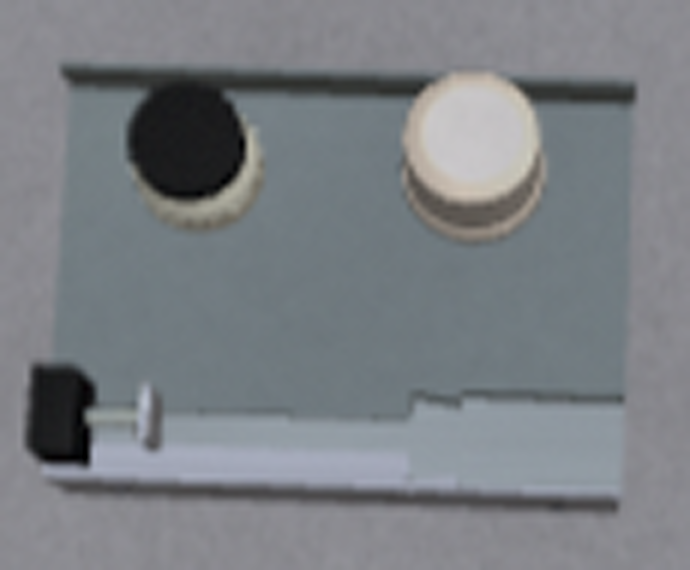

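View pics/hold.png

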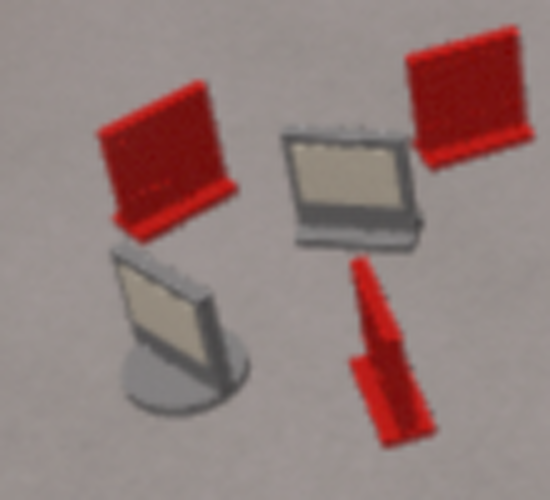

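The crops show the chosen holder is grey with a narrow straight foot, the round-based stand beside it and red holders around. The rack's channel runs along world +y, yaw about -1.4°. The clip plate is at crop (150,415) and the open bay is at the right. Next I'll take wrist looks over the rack and the holder.

```bash
cat >> h.py <<'E'
def down(yaw,flip=False):
    # tool z down, tool y along direction at 'yaw' from world x
    s=-1 if flip else 1
    y=s*np.array([np.cos(yaw),np.sin(yaw),0]); z=np.array([0,0,-1.]); return np.stack([np.cross(y,z),y,z],1)
E
python3 - <<'E'
from h import *
s=sense(); print(np.round(s["tcp_rot"],2).tolist(), s["finger_gap"],s["time_s"]); print(np.round(camera_params("wrist")["tool_from_camera"],3).tolist())
a=np.radians(14.8); b=np.radians(-1.4)
for f in(False,True):
    for p,y in(([.4485,-.285,.06],a),([.59,.026,.1],b),([.59,.17,.09],b)):
        q=inverse_kinematics(p,down(y,f)); print(f,None if q is None else np.round(q,2))
E
```

```text
[[0.92, 0.38, -0.0], [0.38, -0.92, 0.0], [-0.0, -0.0, -1.0]] 0.08559102961896166 0.1
[[0.0, -0.952, -0.307, 0.079], [1.0, 0.001, -0.001, -0.001], [0.001, -0.307, 0.952, -0.117], [0.0, 0.0, 0.0, 1.0]]
False [ 0.81  0.54 -0.42  2.02  0.35  0.66  0.43]
False [ 0.33  0.59 -0.6   1.85  0.44  0.84 -0.52]
False [ 0.15  0.67 -0.71  1.8   0.55  0.88 -0.83]
True [ 0.35  0.5   0.18  2.05 -0.15  0.6  -2.26]
True [ 0.67  0.86 -1.18  1.84  0.9   1.11  2.26]
True [ 0.41  0.91 -1.18  1.78  0.94  1.14  2.02]
```

```bash
python3 - <<'E'
from h import *
a=np.radians(14.8); b=np.radians(-1.4)
for n,p,y in(("wr",[.61,.06,.30],b),("wh",[.4485,-.285,.24],a)):
    movep(p,down(y)); sleep(.2); i,d,P=cloud(n and "wrist"); save(i,n+".png"); np.savez(n+".npz",i=i,d=d,P=P)
    print(n,sense()["position"],sense()["time_s"])
# holder
Q=P[(P[...,2]>.068)&(P[...,2]<.085)&(np.abs(P[...,0]-.4485)<.06)&(np.abs(P[...,1]+.285)<.07)]
print(len(Q),Q[:,2].mean(),cv2.minAreaRect(Q[:,:2].astype(np.float32)*1000))
Z=np.load("wr.npz");P=Z["P"]
for lo,hi in((.052,.060),(.036,.045),(.062,.1)):
    Q=P[(P[...,2]>lo)&(P[...,2]<hi)]; print(lo,len(Q),Q[:,2].mean(),np.nanmin(Q,0).round(3),np.nanmax(Q,0).round(3))
cv2.imwrite("pics/both.png",np.hstack([cv2.imread("pics/wr.png"),cv2.imread("pics/wh.png")])[:, :][::1,::1])
E
python3 -c "
import cv2;a=cv2.imread('pics/both.png');cv2.imwrite('pics/both2.png',cv2.vconcat([a[:,:640],a[:,640:]])[:, :] if 0 else cv2.resize(a,(800,250)))
cv2.imwrite('pics/wr1.png',a[:,:640])"
```

```text
wr [0.61006976 0.05958276 0.29993654] 3.0667
wh [ 0.44916503 -0.28421978  0.24015663] 4.75
736 0.07433217185661255 ((447.3373718261719, -284.4897155761719), (10.547882080078125, 69.9576187133789), 15.090926170349121)
0.052 26506 0.05461846458297894 [ 0.344 -0.266  0.052] [0.923 0.239 0.06 ]
0.036 4662 0.039734674776974135 [ 0.434 -0.218  0.036] [0.94  0.231 0.045]
0.062 7992 0.08054646409571516 [ 0.33  -0.295  0.062] [0.932 0.232 0.1  ]
```

View pics/wr1.png

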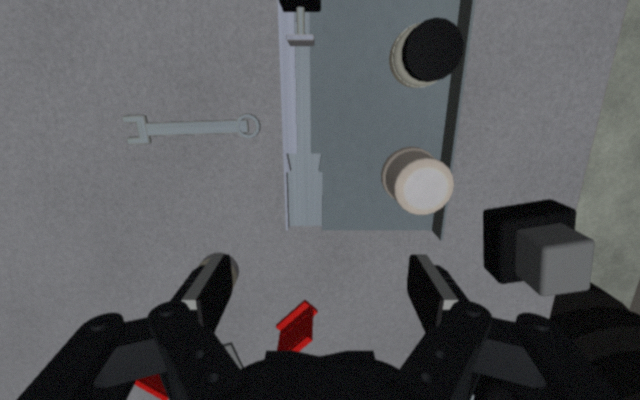

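The wrist view shows the channel at column about 300: the bay at (305,200), the covered slot at rows 50–150 and the clip at (300,40). I'll fit its centre line from the depth.

Run:
```python
from h import *
Z=np.load("wr.npz");P=Z["P"].reshape(-1,3)
P=P[(np.abs(P[:,0]-.59)<.06)&(P[:,1]>-.05)&(P[:,1]<.28)]
F=P[(P[:,2]>.035)&(P[:,2]<.046)]
for y in np.arange(-.03,.22,.015):
    q=F[np.abs(F[:,1]-y)<.004]
    if len(q)>3: print(y.round(3),len(q),q[:,0].min().round(4),q[:,0].max().round(4),(q[:,0].min()/2+q[:,0].max()/2).round(4),q[:,2].mean().round(4))
C=P[(P[:,2]>.066)&(P[:,2]<.1)]; print(len(C)); 
C=C[C[:,1]<.215];print(C.min(0),C.max(0))
T=C[C[:,2]>.094]; print("cliptop",T.min(0),T.max(0))
# deck/lip tops edges
D=Z["P"].reshape(-1,3);D=D[(D[:,2]>.052)&(D[:,2]<.059)&(D[:,0]>.5)&(D[:,0]<.8)&(D[:,1]>-.1)]
for y in np.arange(-.01,.22,.02):
    q=D[np.abs(D[:,1]-y)<.004]; print("front",y.round(3),np.sort(q[:,0])[2].round(4))
for x in(.63,.66,.69): print("bayend",x,np.sort(D[np.abs(D[:,0]-x)<.005][:,1])[2].round(4))
print("lipend",np.sort(D[np.abs(D[:,0]-.567)<.004][:,1])[:3])
```

```text
-0.015 183 0.5674 0.6105 0.589 0.0395
0.0 186 0.5681 0.6109 0.5895 0.0395
0.015 194 0.5681 0.6113 0.5897 0.0395
0.03 202 0.5686 0.6116 0.5901 0.0394
0.045 203 0.5687 0.612 0.5903 0.0395
0.06 179 0.5733 0.6098 0.5915 0.0395
0.075 186 0.5715 0.6126 0.5921 0.0396
0.09 78 0.5835 0.5995 0.5915 0.0395
0.105 97 0.5838 0.6 0.5919 0.0397
0.12 94 0.5846 0.6005 0.5926 0.0396
0.135 94 0.5853 0.6009 0.5931 0.0395
0.15 98 0.5849 0.6004 0.5926 0.0397
0.165 101 0.5857 0.6009 0.5933 0.0397
0.18 102 0.5863 0.6015 0.5939 0.0397
0.195 101 0.5861 0.602 0.594 0.0396
0.21 27 0.5869 0.6026 0.5947 0.04
852
[0.58188683 0.19423357 0.069068  ] [0.60766178 0.21499914 0.09887417]
cliptop [0.58188683 0.19455594 0.09444939] [0.60766178 0.19982661 0.09887417]
front -0.01 0.5654
front 0.01 0.5653
front 0.03 0.5665
front 0.05 0.5665
front 0.07 0.5676
front 0.09 0.5677
front 0.11 0.5678
front 0.13 0.569
front 0.15 0.5692
front 0.17 0.5694
front 0.19 0.5704
front 0.21 0.5708
bayend 0.63 -0.0202
bayend 0.66 -0.021
bayend 0.69 -0.0218
lipend [-0.01910496 -0.01889162 -0.01856822]
```

Run:
```python
from h import *
a=np.radians(14.9); b=np.radians(-1.41); H=[.4478,-.2848]
command_gripper(.05,60)
move_l(H+[.12],down(a),feed=.25)
print(move_l(H+[.056],feed=.08,until_force=8))
command_gripper(0,60); s=sense(); print(s["position"],s["finger_gap"],s["gripper_force"],s["time_s"])
move_l(H+[.23],feed=.2)
R=np.array([[np.cos(b),-np.sin(b)],[np.sin(b),np.cos(b)]])
B=list(np.array([.5918,.100])+R@[0,-.078])
movep(B+[.17],down(b)); sleep(.2)
i,d,P=cloud("wrist"); save(i,"held.png"); np.savez("held.npz",i=i,d=d,P=P); s=sense();print(B,s["position"],s["finger_gap"],s["wrist_force"],s["time_s"])
i,d,P=cloud("scene"); save(cv2.resize(i[130:290,240:440],None,fx=3,fy=3),"held_s.png"); np.savez("held_s.npz",i=i,d=d,P=P)
```

```text
False
[ 0.44788905 -0.2849455   0.05631838] 0.009320477518776443 61.10393285751343 7.2167
[np.float64(0.5898806806288114), np.float64(0.022023617593842054)] [0.58993457 0.02066563 0.1701463 ] 0.009227033500174169 [ 0.14023132 -0.0009167  -0.48038157] 9.775
```

View pics/held.png

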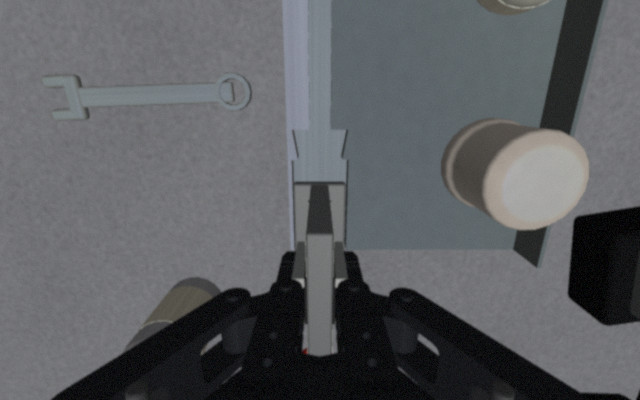

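View pics/held_s.png

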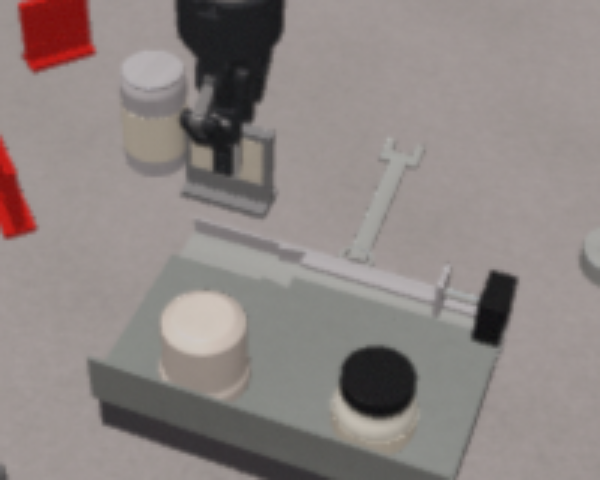

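The holder is held square. Its panel top edge runs (320,352)→(320,235), in line with the slot at column 320. I'll check the in-hand offset from the depth and then lower it.

Run:
```python
from h import *
P=np.load("held.npz")["P"][190:340,290:350].reshape(-1,3)
Q=P[(P[:,2]>.180)&(P[:,2]<.2)&(P[:,1]>.03)]
print(len(Q),Q[:,2].mean(),Q.min(0),Q.max(0))
for y in(.037,.046,.053): q=Q[np.abs(Q[:,1]-y)<.003]; print(y,q[:,0].min(),q[:,0].max())
W=np.load("held.npz")["P"][180:290,285:355].reshape(-1,3); W=W[(W[:,2]>.11)&(W[:,2]<.13)]
if len(W): print("foot",len(W),W.min(0),W.max(0),W[:,2].mean())
b=np.radians(-1.41); u=np.array([-np.sin(b),np.cos(b)])
B=np.array([.5918,.100])-.078*u
move_l([*B,.112],down(b),feed=.12); sleep(.1)
t=move_l([*B,.090],feed=.025,until_force=4); s=sense(); print(t,s["position"],s["wrist_force"],s["time_s"])
```

```text
2725 0.18841300719353116 [0.57895302 0.03000363 0.18003053] [0.60202878 0.05615151 0.19999204]
0.037 0.5790527085857213 0.6019554611601577
0.046 0.5857118525688854 0.5958436902085208
0.053 0.5859968950598916 0.5959875459805007
foot 1801 [0.57505118 0.01375899 0.11497589] [0.60568652 0.05626714 0.12988283] 0.1211868356062923
True [0.58985451 0.02195295 0.0963253 ] [-0.40992884 -0.54793669  3.99751939] 11.2
```

Run:
```python
from h import *
b=np.radians(-1.41); u=np.array([-np.sin(b),np.cos(b)]); O=np.array([.5918,.100])
def rep(m):
    s=sense(); print(m,"y",round(float((s["position"][:2]-O)@u),4),"z",s["position"][2].round(4),"F",np.round(s["wrist_force"],2),"gap",round(s["finger_gap"],4),"t",s["time_s"])
z=.0973
move_l([*(O-.078*u),z],feed=.02); rep("up")
r=False
for y,f in((-.03,.05),(.045,.06)):
    r=move_l([*(O+y*u),z],feed=f,until_force=10); rep(r)
    if r: break
if not r:
    r=move_l([*(O+.066*u),z],feed=.02,until_force=14); rep(r)
    sleep(.2); rep("")
i,d,P=cloud("scene"); save(cv2.resize(i[130:290,240:440],None,fx=3,fy=3),"slid.png"); np.savez("slid.npz",i=i,d=d,P=P)
```

```text
up y -0.078 z 0.097 F [-0.25 -0.07 -2.42] gap 0.0093 t 11.45
False y -0.0305 z 0.0972 F [-0.34 -0.81 -0.52] gap 0.0094 t 12.5583
False y 0.0444 z 0.0972 F [-0.14 -0.55 -0.35] gap 0.0088 t 13.9583
False y 0.0648 z 0.0972 F [-0.3  -4.89  1.53] gap 0.0091 t 15.1583
 y 0.0648 z 0.0972 F [-0.45 -4.7   0.93] gap 0.0092 t 15.3583
```

View pics/slid.png

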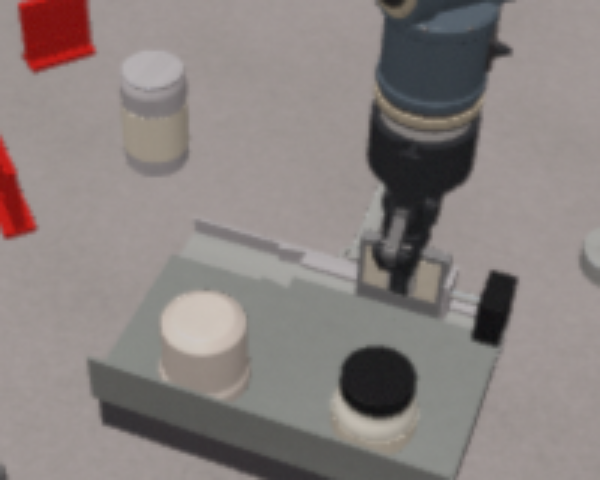

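The panel is in the slot, with its end on the clip at (450,280). The clip is partly pressed and the force is 4.7 N. I'll push on slowly to the stop.

Run:
```python
from h import *
b=np.radians(-1.41); u=np.array([-np.sin(b),np.cos(b)]); O=np.array([.5918,.100])
def rep(m):
    s=sense(); print(m,"y",round(float((s["position"][:2]-O)@u),4),"z",s["position"][2].round(4),"F",np.round(s["wrist_force"],2),"gap",round(s["finger_gap"],4),"t",s["time_s"])
r=False
for y in np.arange(.0665,.079,.001):
    r=move_l([*(O+y*u),.0973],feed=.01,until_force=9); rep(round(y,4)); 
    if r or -sense()["wrist_force"][1]>15: break
sleep(1); rep(r)
```

```text
0.0665 y 0.0652 z 0.0972 F [-1.06 -4.39  1.19] gap 0.0093 t 15.6583
0.0675 y 0.066 z 0.0971 F [-0.28 -5.74  0.89] gap 0.0096 t 15.9083
0.0685 y 0.0668 z 0.0971 F [-0.92 -5.09  1.47] gap 0.0094 t 16.1583
0.0695 y 0.0676 z 0.097 F [-0.41 -6.68  1.34] gap 0.0091 t 16.4083
0.0705 y 0.0684 z 0.097 F [-0.34 -6.06  2.09] gap 0.0093 t 16.6583
0.0715 y 0.0692 z 0.097 F [-2.01 -7.73  1.23] gap 0.0092 t 16.9083
0.0725 y 0.0695 z 0.097 F [-0.84 -7.75  2.49] gap 0.0093 t 17.1583
0.0735 y 0.0695 z 0.097 F [-1.92 -9.64  3.98] gap 0.0093 t 17.4083
0.0745 y 0.0696 z 0.097 F [ -2.71 -10.85   3.82] gap 0.0093 t 17.6583
0.0755 y 0.0696 z 0.097 F [ -3.29 -13.34   5.28] gap 0.0094 t 17.9083
0.0765 y 0.0696 z 0.0969 F [ -2.03 -14.21   5.66] gap 0.0095 t 18.1583
0.0775 y 0.0697 z 0.0968 F [ -2.85 -15.57   7.18] gap 0.0093 t 18.4083
False y 0.0697 z 0.0968 F [ -2.83 -16.41   6.86] gap 0.0094 t 19.4083
```

Run:
```python
from h import *
i,d,P=cloud("wrist"); save(i,"end.png")
b=np.radians(-1.41); R=np.array([[np.cos(b),-np.sin(b)],[np.sin(b),np.cos(b)]])
L=(P[...,:2]-[.5918,.1])@R
q=(P[...,2]>.088)&(P[...,2]<.1)&(np.abs(L[...,0])<.016)&(L[...,1]>.08)&(L[...,1]<.122)
print("clip top y",np.percentile(L[q][:,1],[2,50,98]),q.sum())
q=(P[...,2]>.106)&(P[...,2]<.122)&(np.abs(L[...,0])<.006)&(L[...,1]>.085)
print("panel end",np.percentile(L[q][:,1],98),P[q][:,2].mean(),q.sum())
```

```text
clip top y [0.08185284 0.10731707 0.10982748] 1458
panel end 0.10510654146671095 0.1139292468221772 1590
```

View pics/end.png

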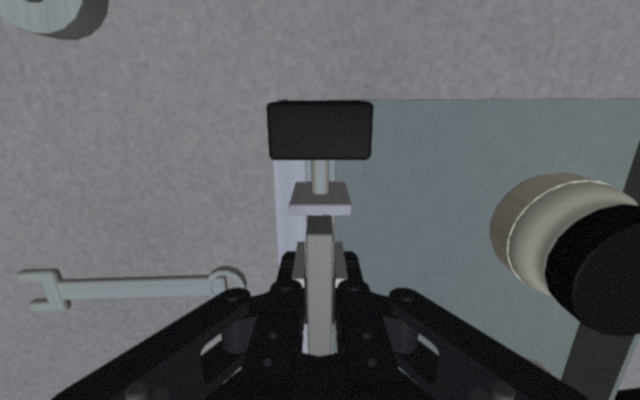

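The panel end (320,215) is against the clip plate (320,205). The clip spans y 105–110 mm and the panel end is at 105 mm, so it is fully home and pressed with a steady 16 N or so.

```bash
python3 -c "
from rig import *
print(finish_job())"
```

```text
the job is handed in; nothing more can be done
None
```

The straight-footed label holder is in the channel, pushed home with the clip pressed to its stop (face at 105 mm) and still gripped there at about 16 N; the job is handed in.

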